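# Open the coolant valve one turn and start the pump

## Task

Open the coolant valve exactly one full turn: with the fingertips push the red hand wheel round anticlockwise (seen from above) by its upright yellow handle, gently and without gripping it, until the handle is back where it started. Then press the green start button on the white pump console fully down and let it go. Do not press the red stop button, and leave everything else on the bench where it stands.

Things in the scene. Friction and masses are not known exactly. Their poses are not given: they have to be found in the camera images.
- valve: Fixed stainless valve on a base plate, with everything it carries, the red wheel included. Origin: on the bench under the wheel's axis; z up. A pipe (33 mm thick, top at 62 mm, clamps to 70 mm) runs along its x axis from -85 to +165 mm, to a block 55 x 90 mm, centred at x = +190 mm, 95 mm high to the top of its two blue caps. Its yaw is within 0.3 rad of the world's.
- hub (a point): Centre of the red hand wheel, on its upright axis, 125 mm above the bench, in the middle of the rim's thickness. Fixed. The wheel is level: rim a 14 mm thick round bar on a circle of 75 mm radius (top of the rim 132 mm above the bench), three 10 mm spokes, hub 32 mm across with its top at 142 mm.
- handle_top (a point): Centre of the top end of the yellow handle (dark steel dot on it): an upright cylinder 20 mm across that stands on the rim at the end of one spoke, 75 mm from the wheel's axis, from 132 to 180 mm above the bench. It goes round with the wheel. It starts in any direction within 2.5 rad of the valve's +x axis.
- wheel (a joint): Angle of the red wheel in rad: angle of the handle about the hub, from the valve's x axis, counted on through whole turns; grows anticlockwise seen from above. Starts between -2.5 and 2.5; one full turn adds 6.283. No stop within reach, no spring: stiff enough to stay where it is left (about 2 to 3 N at the handle turns it, up to half as much again in fast turning).
- console: White pump console with a blue front strip, 130 x 160 x 55 mm, fixed, to the left or the right of the valve. Origin: centre of its underside; x away from the robot at yaw 0. Green button at (-20, +42) mm, red button at (-20, -42) mm in its frame.
- start_top (a point): Centre of the top of the green start button (32 mm across, on top of the console), pressed straight down.
- start (a joint): Travel of the green button in m: 0 up, 0.006 fully down; spring, about 5 N at the bottom; comes up again by itself.
- stop (a joint): Travel of the red stop button (same make, 84 mm from the green one) in m: 0 up, 0.006 down. Leave it.
- tray: Loose stainless tray 130 x 160 x 25 mm with small parts in it, on the side of the valve where the console is not. Origin: centre of its underside.
- gasket: White ring 44 mm across, 8 mm thick, in the tray. Origin: centre of its underside.
- vial: Amber vial 28 mm across, 50 mm high, in the tray. Origin: centre of its underside.
- reagent: Amber bottle with blue cap, 64 mm across, 150 mm high. Origin: centre of its underside.
- beaker: Clear beaker about 70 mm across, 90 mm high. Origin: centre of its underside.
- jar: White jar with black cap, 60 mm across, 70 mm high. Origin: centre of its underside.
- wrench: Wrench lying on the bench, under 20 mm high. Origin: underside of its middle.

How it is judged:
By the outcome, as a careful person would: the job done as asked, in the order asked, and still so for the second after the job is handed in, with the robot touching nothing.
It also fails if it takes over 64 s, if anything falls off the work surface, if the arm or the gripper's body presses on something with over 40 N, if the wrist force passes 120 N, or if a joint passes its speed limit or range.

## Robot

A 7-joint arm with a two-finger parallel gripper is mounted at the origin on the work surface. World frame = base frame: x ahead of the robot, y to its left, z up, the work surface at z = 0. Lengths are in m, angles in rad, forces in N, time in s.
With the tool pointing down it reaches from about 0.425 to 0.825 m from the base axis. Payload 3.6 kg.
Tool frame: the origin (TCP) lies between the finger pads; the fingertips stand 8 mm ahead of it and the grasp point (between the pads) lies 11 mm behind it; z points along the fingers, y is the line along which they close (so a half turn about z gives the same grasp; the last joint's range is limited). The gripper opens to 85 mm and grips with 20 to 120 N. Pads are 22 mm wide; open, the fingers measure 114 mm over their backs; the gripper's body (76 mm by 85 mm) begins 54 mm behind the grasp point. The pads swing forward as they close: fully open they stand 13 mm farther back than shut.
Start: joints at [-1.244, 0.615, -0.013, 1.423, 0.008, 1.103, -0.04], TCP at [0.225, 0.61, 0.239] pointing down, gripper open.
Joint ranges: [-3.12, 3.12], [-0.3, 2.06], [-1.34, 1.32], [0.26, 2.42], [-1.36, 4.5], [0.01, 1.98], [-2.84, 2.84]. Speed limits (rad/s): [2.79, 2.79, 3.14, 3.14, 3.14, 3.14, 3.14].

## Interface

Orientations are given as [roll, pitch, yaw] about the fixed x, y, z axes, in that order (R = Rz(yaw) Ry(pitch) Rx(roll)).
In Python, from bench import sensors, imaging, workorder gives the robot as it stands.
- The arm moves only by the shell command python3 -m pendant 'ROWS' [FORCE]. ROWS is a JSON object of lists of equal length, an entry for each row: "delta_pos": the shift along the tool's x, y, z scaled (see below), a list of three; "rotation": the turn, a rotation vector about the tool's x, y, z scaled (see below), a list of three; "claw": the closure, from 0 (fully open) to 1 (shut). A call has exactly 8 rows; each row is the pose to reach, as a shift and turn from the pose commanded when the call began, along the tool's axes at that moment; what a row does not reach only later rows make up. The controller multiplies each number of a shift by 0.2 m and each number of a turn by pi/2 rad. A row lasts 1/12 s, in which the tool goes at most 41.7 mm and 7.16 degrees, less where a joint would pass 70% of its speed; a pose out of reach is approached as far as the arm can. A call with a number of a shift or a turn outside -1 to 1 is refused whole. A call with a gripper value outside its range is refused whole. The fingers move at their own pace and stop on an object; FORCE is the grip in N (left out, the last holds). Time passes only in rows, so rows that repeat a pose let the fingers close, or fill a call up. It gives the time, the measured TCP pose, the force, the opening and the grip force at its end, in the units of the state.
- sensors.get_state(): the state, without advancing time (a new reading comes with each control period).
- imaging.grab_frame(name): name is "scene" or "top" or "wrist"; returns a dict with "frame" (400x640x3 uint8, red, green, blue), "K" (3x3 intrinsics, pixels), "k1" (the pictures are not rectified: a ray, as slopes to the right and down, at radius r is drawn at 1 + k1 r^2 times it, then the intrinsics apply), "R" (3x3) and "t" (3): a world point X has camera coordinates R X + t. Camera axes: x right, y down, z forward; pixel columns grow to the right and rows downward; lengths in m; the calibration is good to about 2 mm. A picture is of the moment at which its call begins. There is no depth.
- workorder.finish_job(): hands the job in; it is judged then, once.
The state is a dict: "t": time; "joint_pos": joint angles; "qd": joint speeds; "tau": joint torques, N m; "tcp_pos": TCP position; "eef_rot": TCP orientation; "wrist_force": force on the tool from outside, world axes, zero at the start; "wrist_torque": the same for the moment, N m; "grip_width": finger opening in m; "gripper_force": force on a finger pad.
Only numpy, scipy, OpenCV 4.12 (cv2) and the standard library are available. Lean on these libraries where they do the work, as an engineer would, in place of code of your own. Each camera call takes 0.05 s, during which the arm holds its last target. There are 200 camera calls.

## Working session

There is one attempt and no reset: what is moved stays moved. The work goes in short steps, Python scripts to look and compute and a shell command to move; the robot and the scene stay as the last step left them, time stands still between calls to the robot, and variables do not carry over. Pictures are saved under pics/ and viewed, at most 10 in all, crops included, and the job is handed in when it is done.

```bash
mkdir -p pics
python3 - <<'E'
from bench import sensors, imaging
import cv2, numpy as np, pickle
d={}
for n in ("scene","top"):
    f=imaging.grab_frame(n); d[n]=f
    cv2.imwrite(f"pics/{n}0.png",f["frame"][:,:,::-1])
    print(n,f["K"].tolist(),f["k1"],f["R"].round(3).tolist() if hasattr(f["R"],'round') else f["R"],f["t"])
pickle.dump(d,open("d0.pkl","wb"))
print(sensors.get_state())
E
```

```text
scene [[491.8069645634512, 0.0, 320.16571431755875], [0.0, 491.8069645634512, 198.6739577917122], [0.0, 0.0, 1.0]] 0.03523106587420117 [[0.678, 0.735, 0.003], [0.441, -0.404, -0.801], [-0.588, 0.544, -0.598]] [-0.34729941 -0.11382963  1.77830465]
top [[479.2465991994932, 0.0, 324.38073933778253], [0.0, 479.2465991994932, 203.82367287636924], [0.0, 0.0, 1.0]] -0.057249848685142685 [[-0.023, -1.0, -0.016], [-0.997, 0.024, -0.077], [0.077, 0.014, -0.997]] [0.04041603 0.53191491 1.27264986]
{'t': 0.1, 'joint_pos': array([-1.24349891,  0.61582742, -0.01263045,  1.4247572 ,  0.00811439,
        1.10340698, -0.04037405]), 'qd': array([ 9.69434110e-04, -3.01293553e-03, -1.64728009e-03, -5.75055128e-03,
       -7.17020551e-04, -1.01489752e-05,  3.94675326e-04]), 'tau': array([ 1.04196202e-03, -4.70382679e+01,  2.60065058e-01, -1.71569949e+01,
        1.00382371e-02,  5.93000615e-03, -4.43447689e-06]), 'tcp_pos': array([0.22495129, 0.60911061, 0.23824459]), 'eef_rot': array([-3.13924432e+00,  3.46451232e-05,  2.78790472e+00]), 'wrist_force': array([-0.13148581, -0.24238155, -0.08466635]), 'wrist_torque': array([-0.01505707,  0.04974101, -0.01795996]), 'gripper_force': 0.0, 'grip_width': 0.08538579741924297}
```

View pics/scene0.png

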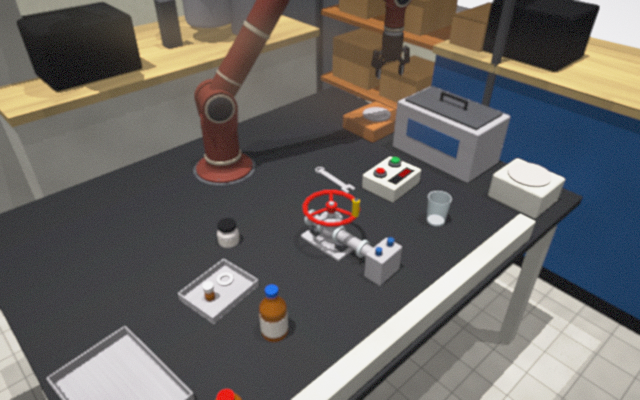

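View pics/top0.png

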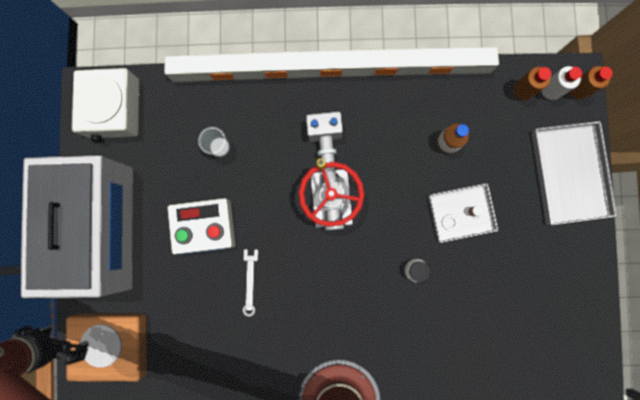

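The scene view shows the wheel's hub at about (331,207), the handle top at (355,200), the green button at (396,161) and the red one at (380,172). In the top view they are at (331,194), (321,162), (182,236) and (215,231).

```bash
cat > h.py <<'E'
import cv2, numpy as np
from scipy.optimize import least_squares
from scipy.spatial.transform import Rotation as Ro
def proj(f,X):
    c=np.atleast_2d(X)@np.array(f["R"]).T+np.array(f["t"]); s=c[:,:2]/c[:,2:]
    s=s*(1+f["k1"]*(s**2).sum(1,keepdims=True)); K=np.array(f["K"])
    return s*K[0,0]+K[:2,2]
def mask(f,col,box):
    h=cv2.cvtColor(f["frame"],cv2.COLOR_RGB2HSV).astype(int); H,S,V=h[...,0],h[...,1],h[...,2]
    m={"red":((H<6)|(H>174))&(S>140)&(V>90),"yellow":(H>18)&(H<34)&(S>110)&(V>70),"green":(H>45)&(H<85)&(S>110)&(V>50)}[col]
    z=np.zeros_like(m); x0,y0,x1,y1=box; z[y0:y1,x0:x1]=m[y0:y1,x0:x1]; return z
def pts(m): y,x=np.nonzero(m); return np.c_[x,y].astype(float)
def tri(obs,x0=(0.6,0,0.1)):
    return least_squares(lambda X:np.concatenate([(proj(f,X)[0]-p) for f,p in obs]),x0)
E
python3 - <<'E'
import pickle,cv2,numpy as np
from h import *
d=pickle.load(open("d0.pkl","rb")); S,T=d["scene"],d["top"]
# wheel: fit rim outline ellipses
def ell(f,box):
    m=mask(f,"red",box).astype(np.uint8); c=max(cv2.findContours(m,cv2.RETR_EXTERNAL,cv2.CHAIN_APPROX_NONE)[0],key=len)
    return cv2.fitEllipse(cv2.convexHull(c))
eS=ell(S,(295,180,365,235)); eT=ell(T,(290,150,375,235)); print(eS,eT)
r=tri([(S,eS[0]),(T,eT[0])]); hub=r.x; print("hub",hub,r.fun)
out={}
for n,c,bS,bT in (("green","green",(385,150,410,172),(170,222,197,250)),("redb","red",(370,163,390,182),(203,220,227,243)),("handle","yellow",(345,190,365,222),(308,150,332,172))):
    a,b=pts(mask(S,c,bS)),pts(mask(T,c,bT)); r=tri([(S,a.mean(0)),(T,b.mean(0))]); print(n,len(a),len(b),a.mean(0),b.mean(0),a.min(0),a.max(0),r.x,r.fun.round(2))
for n,f,b in (("S",S,(290,140,420,260)),("T",T,(160,100,380,260))):
    x0,y0,x1,y1=b; k=min(800//(x1-x0),600//(y1-y0)); cv2.imwrite(f"pics/c{n}.png",cv2.resize(f["frame"][y0:y1,x0:x1,::-1],None,fx=k,fy=k,interpolation=cv2.INTER_CUBIC)); print(n,k)
E
```

```text
((331.0060119628906, 207.52188110351562), (37.18667221069336, 58.26282501220703), 92.42705535888672) ((330.9048156738281, 193.71595764160156), (64.07805633544922, 66.6548080444336), 86.13683319091797)
hub [0.54889025 0.00902246 0.12461161] [ 0.41465216 -0.02506591  0.2792163   0.23723422]
green 52 112 [394.98076923 159.48076923] [181.69642857 235.07142857] [391. 156.] [399. 163.] [0.45601227 0.39970718 0.07474726] [ 0.03 -0.01  0.02  0.02]
redb 40 114 [380.  170.5] [213.5        231.26315789] [376. 168.] [384. 173.] [0.46375671 0.31662617 0.07073598] [ 0.35 -0.05  0.2   0.19]
handle 119 50 [355.42016807 207.26890756] [319.88 163.28] [352. 199.] [360. 216.] [0.62052484 0.03343002 0.15384922] [ 0.84 -0.08  0.57  0.5 ]
S 5
T 3
```

View pics/cT.png

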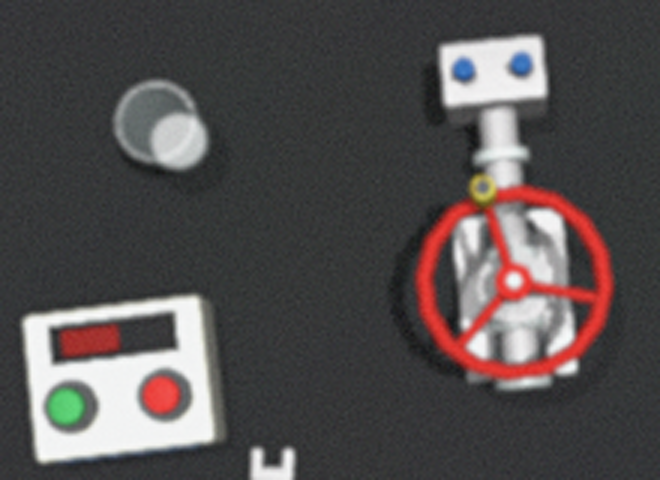

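View pics/cS.png

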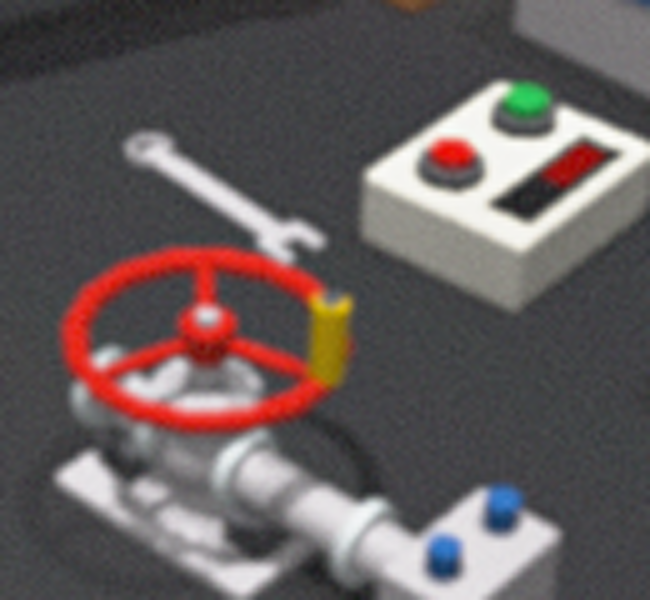

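The dark dot on the handle is at about (321.0,162.7) in the top view and (356.8,199.4) in the scene view. The handle's direction is about 0.33 rad in world axes. I'll close the fingers and go to a point clockwise of the handle, at the present height.

```bash
cat >> h.py <<'E'
def plan(targets):
    "tool-axis shifts in move units from the present pose to world targets"
    from bench import sensors
    s=sensors.get_state(); R=Ro.from_euler("xyz",s["eef_rot"])
    u=R.inv().apply(np.atleast_2d(targets)-s["tcp_pos"])/0.2
    print("t",s["t"].__round__(2),"tcp",s["tcp_pos"].round(4),"rpy",s["eef_rot"].round(3),"F",s["wrist_force"].round(1)); print(u.round(3).tolist())
E
python3 - <<'E'
import pickle; from h import *
d=pickle.load(open("d0.pkl","rb"))
r=tri([(d["scene"],(356.6,199.2)),(d["top"],(320.8,162.5))]); print(r.x,r.fun)
E
python3 -m pendant '{"delta_pos":[[-0.1,-0.07,0],[-0.22,-0.17,0],[-0.35,-0.26,0],[-0.47,-0.36,0],[-0.6,-0.45,0],[-0.73,-0.55,0],[-0.85,-0.64,0],[-0.97,-0.74,0]],"rotation":[[0,0,0],[0,0,0],[0,0,0],[0,0,0],[0,0,0],[0,0,0],[0,0,0],[0,0,0]],"claw":[1,1,1,1,1,1,1,1]}' 20
python3 -m pendant '{"delta_pos":[[-0.12,-0.09,0],[-0.25,-0.19,0],[-0.37,-0.28,0],[-0.5,-0.38,0],[-0.62,-0.47,0],[-0.75,-0.57,0],[-0.87,-0.66,0],[-0.97,-0.74,0]],"rotation":[[0,0,0],[0,0,0],[0,0,0],[0,0,0],[0,0,0],[0,0,0],[0,0,0],[0,0,0]],"claw":[1,1,1,1,1,1,1,1]}'
python3 -c "
from h import *; plan([[.6217,-.0096,.238]])"
```

```text
[0.61969434 0.03249745 0.18091088] [-0.3362814   0.03354236 -0.2241006  -0.1986713 ]
t: 0.77
tcp_pos: [0.3565, 0.4022, 0.2389]
eef_rot: [-3.141, -0.0, 2.788]
wrist_force: [1.0, 0.2, 0.1]
grip_width: -0.0001
gripper_force: 0.0
t: 1.43
tcp_pos: [0.4875, 0.1951, 0.239]
eef_rot: [-3.14, 0.0, 2.786]
wrist_force: [0.2, 0.2, -0.9]
grip_width: 0.0006
gripper_force: 0.0
t 1.43 tcp [0.4875 0.1951 0.239 ] rpy [-3.14   0.     2.786] F [ 0.2  0.2 -0.9]
[[-0.985, -0.726, 0.006]]
```

```bash
python3 -m pendant '{"delta_pos":[[-0.12,-0.09,0],[-0.25,-0.19,0],[-0.37,-0.28,0],[-0.5,-0.37,0],[-0.65,-0.48,0],[-0.8,-0.59,0],[-0.92,-0.68,0],[-0.98,-0.725,0]],"rotation":[[0,0,0],[0,0,0],[0,0,0],[0,0,0],[0,0,0],[0,0,0],[0,0,0],[0,0,0]],"claw":[1,1,1,1,1,1,1,1]}'
python3 - <<'E'
from h import *; plan([[.6217,-.0096,.158]])
from bench import imaging
f=imaging.grab_frame("scene"); g=imaging.grab_frame("top")
a=cv2.resize(f["frame"][140:260,290:420],None,fx=4,fy=4,interpolation=3); b=cv2.resize(g["frame"][130:250,270:350],None,fx=4,fy=4,interpolation=3)
import numpy as np; cv2.imwrite("pics/a1.png",np.hstack([a[:480],b[:480]])[:,:800,::-1])
E
```

```text
t: 2.1
tcp_pos: [0.6214, -0.012, 0.2386]
eef_rot: [-3.138, 0.001, 2.782]
wrist_force: [0.0, -0.6, -0.3]
grip_width: -0.0
gripper_force: 0.0
t 2.1 tcp [ 0.6214 -0.012   0.2386] rpy [-3.138e+00  1.000e-03  2.782e+00] F [ 0.  -0.6 -0.3]
[[0.003, 0.013, 0.403]]
```

View pics/a1.png

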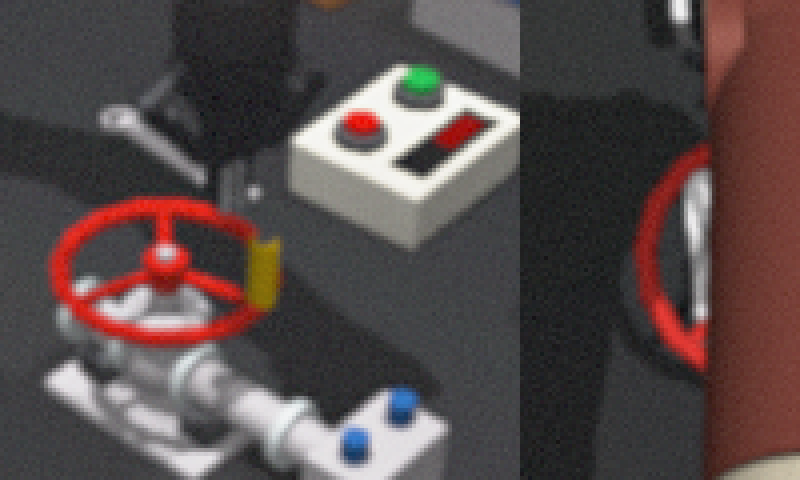

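The scene crop shows the closed fingertips at about (349,191), up and to the left of the handle and clear of it. I'll go straight down to the pushing height.

```bash
python3 -m pendant '{"delta_pos":[[0,0.01,0.05],[0,0.01,0.1],[0,0.01,0.16],[0,0.01,0.22],[0,0.01,0.28],[0,0.01,0.34],[0,0.01,0.39],[0,0.01,0.4]],"rotation":[[0,0,0],[0,0,0],[0,0,0],[0,0,0],[0,0,0],[0,0,0],[0,0,0],[0,0,0]],"claw":[1,1,1,1,1,1,1,1]}'
cat >> h.py <<'E'
HUB=np.array([0.549,0.009])
def arc(step=0.1,n=8,z=0.158,r=0.075):
    from bench import sensors
    p=sensors.get_state()["tcp_pos"][:2]-HUB; a=np.arctan2(p[1],p[0]); print("phi",a.round(3),"r",np.hypot(*p).round(4))
    A=a+step*np.arange(1,n+1); plan(np.c_[HUB[0]+r*np.cos(A),HUB[1]+r*np.sin(A),0*A+z])
E
python3 - <<'E'
from h import *; import pickle
print(proj(pickle.load(open("d0.pkl","rb"))["scene"],[.6214,-.012,.231]))
arc()
E
```

```text
t: 2.87
tcp_pos: [0.6186, -0.002, 0.1565]
eef_rot: [-3.141, -0.006, 2.791]
wrist_force: [0.2, 0.4, 0.2]
grip_width: 0.0001
gripper_force: 0.0
[[345.64120413 190.95486264]]
phi -0.156 r 0.0704
t 2.87 tcp [ 0.6186 -0.002   0.1565] rpy [-3.141 -0.006  2.791] F [0.2 0.4 0.2]
[[-0.013, 0.041, -0.008], [-0.001, 0.076, -0.008], [0.015, 0.11, -0.008], [0.035, 0.142, -0.008], [0.057, 0.172, -0.007], [0.083, 0.2, -0.007], [0.111, 0.224, -0.007], [0.141, 0.246, -0.007]]
```

```bash
python3 -m pendant '{"delta_pos":[[-0.013,0.04,0],[0,0.076,0],[0.015,0.11,0],[0.035,0.142,0],[0.057,0.172,0],[0.083,0.2,0],[0.111,0.224,0],[0.141,0.246,0]],"rotation":[[0,0,0],[0,0,0],[0,0,0],[0,0,0],[0,0,0],[0,0,0],[0,0,0],[0,0,0]],"claw":[1,1,1,1,1,1,1,1]}'
python3 - <<'E'
from h import *; from bench import imaging
g=imaging.grab_frame("scene"); p=pts(mask(g,"yellow",(295,170,375,240))); print(len(p),p.mean(0) if len(p) else "")
arc()
E
```

```text
t: 3.53
tcp_pos: [0.6115, 0.0524, 0.1596]
eef_rot: [3.141, 0.001, 2.788]
wrist_force: [1.9, -2.1, -0.5]
grip_width: -0.0001
gripper_force: 0.9
8 [356.375 204.5  ]
phi 0.641 r 0.0766
t 3.58 tcp [0.6104 0.0548 0.1595] rpy [ 3.139e+00 -1.000e-03  2.790e+00] F [0.2 0.4 0.7]
[[0.037, 0.012, 0.008], [0.071, 0.028, 0.008], [0.106, 0.04, 0.008], [0.143, 0.048, 0.008], [0.18, 0.053, 0.008], [0.218, 0.054, 0.008], [0.255, 0.051, 0.008], [0.292, 0.045, 0.008]]
```

```bash
python3 -m pendant '{"delta_pos":[[0.037,0.012,0.005],[0.071,0.028,0.008],[0.106,0.04,0.008],[0.143,0.048,0.008],[0.18,0.053,0.008],[0.218,0.054,0.008],[0.255,0.051,0.008],[0.292,0.045,0.008]],"rotation":[[0,0,0],[0,0,0],[0,0,0],[0,0,0],[0,0,0],[0,0,0],[0,0,0],[0,0,0]],"claw":[1,1,1,1,1,1,1,1]}'
cat >> h.py <<'E'
def arc2(a,step=0.1,z=0.158,r=0.075,yaw=2.788):
    "two calls from commanded angle a, second relative to the end of the first"
    from bench import sensors
    R=Ro.from_euler("xyz",[np.pi,0,yaw]); P=lambda A:np.c_[HUB[0]+r*np.cos(A),HUB[1]+r*np.sin(A),0*A+z]
    s=sensors.get_state(); b=s["tcp_pos"]-[*HUB,0]; print("phi",np.arctan2(b[1],b[0]),np.hypot(b[0],b[1]),b[2],"F",s["wrist_force"].round(1))
    for i in range(2):
        A=a+step*(8*i+np.arange(9)); q=P(A); u=R.inv().apply(q[1:]-(q[0] if i else s["tcp_pos"]))/0.2; print(u.round(3).tolist())
E
python3 - <<'E'
from h import *; arc2(0.641+0.8)
E
```

```text
t: 4.25
tcp_pos: [0.5592, 0.0796, 0.1576]
eef_rot: [-3.141, 0.0, 2.787]
wrist_force: [1.3, -2.5, 0.4]
grip_width: -0.0
gripper_force: 1.8
phi 1.4278132810776847 0.07130352200236043 0.1576144166703228 F [ 1.3 -2.5  0.4]
[[0.045, 0.007, -0.002], [0.08, -0.007, -0.002], [0.113, -0.024, -0.002], [0.145, -0.044, -0.002], [0.174, -0.068, -0.002], [0.201, -0.094, -0.002], [0.225, -0.123, -0.002], [0.246, -0.154, -0.002]]
[[0.018, -0.033, -0.0], [0.032, -0.068, -0.0], [0.043, -0.103, -0.0], [0.051, -0.14, -0.0], [0.054, -0.177, -0.0], [0.054, -0.215, -0.0], [0.05, -0.252, -0.0], [0.043, -0.289, -0.0]]
```

```bash
python3 -m pendant '{"delta_pos":[[0.04,-0.003,0],[0.075,-0.017,0],[0.108,-0.034,0],[0.14,-0.054,0],[0.17,-0.078,0],[0.198,-0.104,0],[0.222,-0.132,0],[0.243,-0.163,0]],"rotation":[[0,0,0],[0,0,0],[0,0,0],[0,0,0],[0,0,0],[0,0,0],[0,0,0],[0,0,0]],"claw":[1,1,1,1,1,1,1,1]}'
python3 - <<'E'
from h import *; arc2(0.641+1.6)
E
```

```text
t: 4.92
tcp_pos: [0.5031, 0.0668, 0.1581]
eef_rot: [3.14, 0.001, 2.788]
wrist_force: [3.0, 0.1, 0.9]
grip_width: 0.0002
gripper_force: 1.2
phi 2.2418314076284673 0.07374426009917671 0.15808062268669285 F [3.  0.1 0.9]
[[0.023, -0.029, 0.0], [0.038, -0.064, 0.0], [0.049, -0.1, 0.0], [0.056, -0.137, 0.0], [0.06, -0.174, 0.0], [0.059, -0.211, 0.0], [0.056, -0.249, 0.0], [0.048, -0.285, 0.0]]
[[-0.011, -0.036, -0.0], [-0.026, -0.07, -0.0], [-0.044, -0.103, -0.0], [-0.065, -0.134, -0.0], [-0.089, -0.163, -0.0], [-0.116, -0.189, -0.0], [-0.146, -0.212, -0.0], [-0.177, -0.232, -0.0]]
```

```bash
python3 -m pendant '{"delta_pos":[[0.023,-0.029,0],[0.038,-0.064,0],[0.049,-0.1,0],[0.056,-0.137,0],[0.06,-0.174,0],[0.059,-0.211,0],[0.056,-0.249,0],[0.048,-0.285,0]],"rotation":[[0,0,0],[0,0,0],[0,0,0],[0,0,0],[0,0,0],[0,0,0],[0,0,0],[0,0,0]],"claw":[1,1,1,1,1,1,1,1]}'
python3 - <<'E'
from h import *; arc2(0.641+2.4)
from bench import imaging
f=imaging.grab_frame("scene"); cv2.imwrite("pics/a2.png",cv2.resize(f["frame"][140:260,290:420,::-1],None,fx=4,fy=4,interpolation=3))
E
```

```text
t: 5.58
tcp_pos: [0.4743, 0.0159, 0.1578]
eef_rot: [3.141, 0.0, 2.788]
wrist_force: [3.5, 2.8, -0.2]
grip_width: 0.0002
gripper_force: 1.6
phi 3.049652222906362 0.07498659669785054 0.1578225067401787 F [ 3.5  2.8 -0.2]
[[-0.01, -0.033, -0.001], [-0.025, -0.067, -0.001], [-0.043, -0.1, -0.001], [-0.064, -0.131, -0.001], [-0.089, -0.159, -0.001], [-0.116, -0.185, -0.001], [-0.145, -0.209, -0.001], [-0.177, -0.229, -0.001]]
[[-0.033, -0.017, -0.0], [-0.068, -0.03, -0.0], [-0.105, -0.04, -0.0], [-0.142, -0.047, -0.0], [-0.179, -0.049, -0.0], [-0.216, -0.048, -0.0], [-0.254, -0.043, -0.0], [-0.29, -0.034, -0.0]]
```

View pics/a2.png

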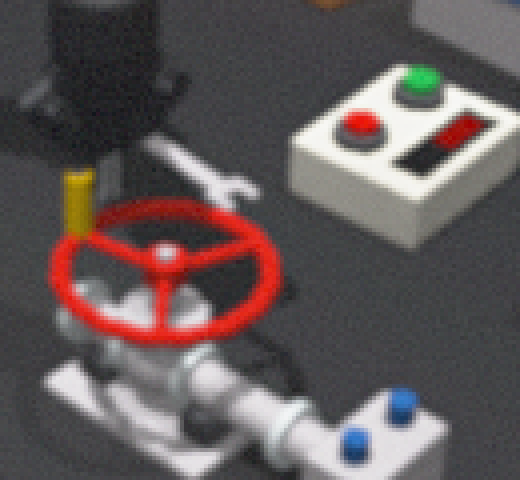

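The picture shows the handle at crop (79,200), frame (310,190), pushed ahead of the fingers on the robot side of the rim. The push is working, so I'll carry on.

```bash
python3 -m pendant '{"delta_pos":[[-0.01,-0.033,0],[-0.025,-0.067,0],[-0.043,-0.1,0],[-0.064,-0.131,0],[-0.089,-0.159,0],[-0.116,-0.185,0],[-0.145,-0.209,0],[-0.177,-0.229,0]],"rotation":[[0,0,0],[0,0,0],[0,0,0],[0,0,0],[0,0,0],[0,0,0],[0,0,0],[0,0,0]],"claw":[1,1,1,1,1,1,1,1]}'
python3 - <<'E'
from h import *; arc2(0.641+3.2)
E
```

```text
t: 6.3
tcp_pos: [0.4916, -0.0393, 0.1575]
eef_rot: [-3.142, -0.001, 2.788]
wrist_force: [-0.7, 2.3, -0.7]
grip_width: -0.0004
gripper_force: 1.2
phi -2.4421277413224645 0.07505341787663206 0.15752910428627429 F [-0.7  2.3 -0.7]
[[-0.034, -0.017, -0.002], [-0.069, -0.03, -0.002], [-0.105, -0.04, -0.002], [-0.142, -0.046, -0.002], [-0.179, -0.049, -0.002], [-0.217, -0.048, -0.002], [-0.254, -0.043, -0.002], [-0.29, -0.034, -0.002]]
[[-0.035, 0.012, 0.0], [-0.069, 0.028, 0.0], [-0.102, 0.047, 0.0], [-0.132, 0.069, 0.0], [-0.16, 0.094, 0.0], [-0.185, 0.122, 0.0], [-0.207, 0.152, 0.0], [-0.227, 0.184, 0.0]]
```

```bash
python3 -m pendant '{"delta_pos":[[-0.034,-0.017,0],[-0.069,-0.03,0],[-0.105,-0.04,0],[-0.142,-0.046,0],[-0.179,-0.049,0],[-0.217,-0.048,0],[-0.254,-0.043,0],[-0.29,-0.034,0]],"rotation":[[0,0,0],[0,0,0],[0,0,0],[0,0,0],[0,0,0],[0,0,0],[0,0,0],[0,0,0]],"claw":[1,1,1,1,1,1,1,1]}'
python3 - <<'E'
from h import *; arc2(0.641+4.0)
E
```

```text
t: 6.97
tcp_pos: [0.5439, -0.0649, 0.1576]
eef_rot: [3.141, -0.001, 2.788]
wrist_force: [-3.0, 2.8, -0.2]
grip_width: 0.0001
gripper_force: 1.9
phi -1.6397055794200377 0.07407649216019216 0.15760840891555558 F [-3.   2.8 -0.2]
[[-0.036, 0.008, -0.002], [-0.07, 0.023, -0.002], [-0.102, 0.042, -0.002], [-0.132, 0.064, -0.002], [-0.16, 0.089, -0.002], [-0.186, 0.117, -0.002], [-0.208, 0.147, -0.002], [-0.227, 0.179, -0.002]]
[[-0.016, 0.034, 0.0], [-0.028, 0.069, 0.0], [-0.037, 0.106, 0.0], [-0.042, 0.143, 0.0], [-0.044, 0.18, 0.0], [-0.042, 0.218, 0.0], [-0.036, 0.255, 0.0], [-0.026, 0.291, 0.0]]
```

```bash
python3 -m pendant '{"delta_pos":[[-0.036,0.008,0],[-0.07,0.023,0],[-0.102,0.042,0],[-0.132,0.064,0],[-0.16,0.089,0],[-0.186,0.117,0],[-0.208,0.147,0],[-0.227,0.179,0]],"rotation":[[0,0,0],[0,0,0],[0,0,0],[0,0,0],[0,0,0],[0,0,0],[0,0,0],[0,0,0]],"claw":[1,1,1,1,1,1,1,1]}'
python3 - <<'E'
from h import *; arc2(0.641+4.8,step=0.075)
from bench import imaging
f=imaging.grab_frame("scene"); cv2.imwrite("pics/a3.png",cv2.resize(f["frame"][150:250,290:390,::-1],None,fx=6,fy=6,interpolation=3))
p=pts(mask(f,"yellow",(290,150,390,260)))
if len(p):
    m=p.mean(0); print(len(p),m); A=np.linspace(-1.5,0.5,401); q=proj(f,np.c_[HUB[0]+.075*np.cos(A),HUB[1]+.075*np.sin(A),0*A+.156])
    e=np.hypot(*(q-m).T); print("handle angle",A[e.argmin()],e.min())
E
```

```text
t: 7.63
tcp_pos: [0.6, -0.0491, 0.1579]
eef_rot: [-3.14, 0.003, 2.786]
wrist_force: [-1.4, -2.5, 1.1]
grip_width: 0.0002
gripper_force: 1.0
phi -0.8509906992619741 0.07732689913856322 0.15786611939765724 F [-1.4 -2.5  1.1]
[[-0.004, 0.034, -0.001], [-0.014, 0.06, -0.001], [-0.022, 0.087, -0.001], [-0.029, 0.114, -0.001], [-0.033, 0.142, -0.001], [-0.035, 0.17, -0.001], [-0.035, 0.198, -0.001], [-0.033, 0.226, -0.001]]
[[0.004, 0.028, 0.0], [0.01, 0.055, 0.0], [0.019, 0.082, 0.0], [0.029, 0.108, 0.0], [0.041, 0.134, 0.0], [0.055, 0.158, 0.0], [0.071, 0.181, 0.0], [0.089, 0.203, 0.0]]
123 [338.59349593 215.34146341]
handle angle -0.515 0.32171270151575326
```

View pics/a3.png

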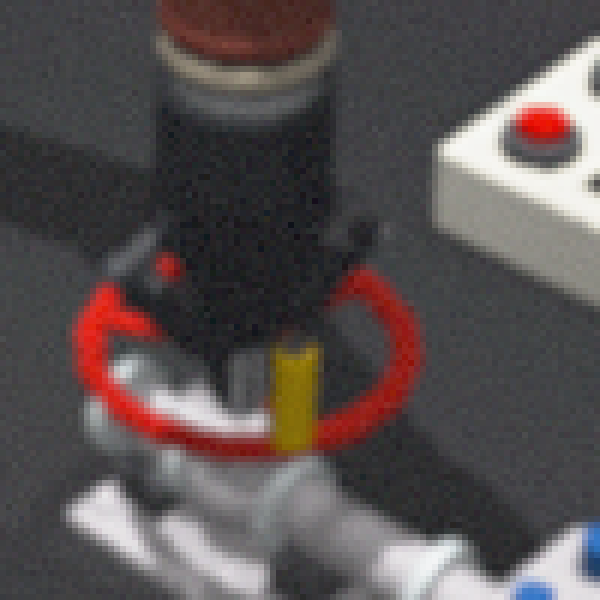

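The handle is at crop (296,395), frame (339,216), which is −0.515 rad, and it leads the fingers by about 0.33 rad. About 0.83 rad remains, so I'll do 0.6 now and then fine-tune.

```bash
python3 -m pendant '{"delta_pos":[[-0.004,0.034,0],[-0.014,0.06,0],[-0.022,0.087,0],[-0.029,0.114,0],[-0.033,0.142,0],[-0.035,0.17,0],[-0.035,0.198,0],[-0.033,0.226,0]],"rotation":[[0,0,0],[0,0,0],[0,0,0],[0,0,0],[0,0,0],[0,0,0],[0,0,0],[0,0,0]],"claw":[1,1,1,1,1,1,1,1]}'
cat >> h.py <<'E'
def hand(f,box=(295,180,375,240)):
    p=pts(mask(f,"yellow",box)); m=p.mean(0); A=np.linspace(-1,1,801); q=proj(f,np.c_[HUB[0]+.075*np.cos(A),HUB[1]+.075*np.sin(A),0*A+.156])
    e=np.hypot(*(q-m).T); print("handle",len(p),m,A[e.argmin()],e.min())
    # template match against a shifted yellow mask as a check: extents
    print(p.min(0),p.max(0))
E
python3 - <<'E'
from h import *; import pickle; from bench import imaging
hand(pickle.load(open("d0.pkl","rb"))["scene"]); hand(imaging.grab_frame("scene")); arc2(0.641+5.4-6.283,step=0.028)
E
```

```text
t: 8.35
tcp_pos: [0.62, -0.0071, 0.1574]
eef_rot: [-3.141, -0.001, 2.788]
wrist_force: [-2.6, -2.0, -0.1]
grip_width: -0.0001
gripper_force: 1.6
handle 119 [355.42016807 207.26890756] 0.27500000000000013 0.02129840116897052
[352. 199.] [360. 216.]
handle 90 [353.68888889 211.12222222] 0.09499999999999997 1.7210606816551564
[350. 202.] [356. 219.]
phi -0.19344697544305706 0.0730000513802282 0.15745460506025283 F [-1.7 -0.4 -0.8]
[[-0.011, -0.006, -0.003], [-0.009, 0.004, -0.003], [-0.008, 0.015, -0.003], [-0.005, 0.025, -0.003], [-0.003, 0.035, -0.003], [-0.0, 0.045, -0.003], [0.003, 0.055, -0.003], [0.006, 0.065, -0.003]]
[[0.004, 0.01, 0.0], [0.007, 0.02, 0.0], [0.012, 0.029, 0.0], [0.016, 0.039, 0.0], [0.021, 0.048, 0.0], [0.026, 0.057, 0.0], [0.031, 0.067, 0.0], [0.036, 0.076, 0.0]]
```

```bash
python3 -m pendant '{"delta_pos":[[0,0.01,0],[0,0.02,0],[0,0.03,0],[0.002,0.04,0],[0.003,0.048,0],[0.003,0.05,0],[0.003,0.05,0],[0.003,0.05,0]],"rotation":[[0,0,0],[0,0,0],[0,0,0],[0,0,0],[0,0,0],[0,0,0],[0,0,0],[0,0,0]],"claw":[1,1,1,1,1,1,1,1]}'
python3 - <<'E'
from h import *; import pickle; from bench import imaging
f=imaging.grab_frame("scene"); hand(f); arc2(0)
g=pickle.load(open("d0.pkl","rb"))["scene"]
cv2.imwrite("pics/a4.png",np.hstack([cv2.resize(x["frame"][180:240,295:370,::-1],None,fx=5,fy=5,interpolation=3) for x in (g,f)]))
E
```

```text
t: 9.07
tcp_pos: [0.6238, 0.0025, 0.1579]
eef_rot: [3.141, 0.001, 2.788]
wrist_force: [0.2, -1.3, -0.9]
grip_width: -0.0001
gripper_force: 0.5
handle 69 [356.49275362 209.42028986] 0.23750000000000004 2.242151056307988
[353. 200.] [359. 217.]
phi -0.08591314200480737 0.07510472773109264 0.1579198733155634 F [-0.  -1.1 -0.1]
[[0.025, 0.065, -0.0], [0.043, 0.098, -0.0], [0.064, 0.129, -0.0], [0.089, 0.157, -0.0], [0.116, 0.183, -0.0], [0.145, 0.206, -0.0], [0.177, 0.227, -0.0], [0.21, 0.244, -0.0]]
[[0.035, 0.013, 0.0], [0.071, 0.023, 0.0], [0.108, 0.03, 0.0], [0.146, 0.032, 0.0], [0.183, 0.031, 0.0], [0.22, 0.026, 0.0], [0.257, 0.017, 0.0], [0.292, 0.005, 0.0]]
```

View pics/a4.png

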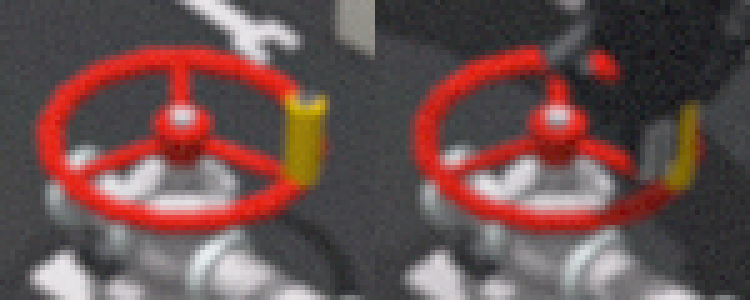

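The fingers hide part of the handle at right crop (655,150), so I'll back off clockwise and up for a clean measurement.

```bash
python3 -m pendant '{"delta_pos":[[-0.05,-0.14,0],[-0.05,-0.14,0],[-0.06,-0.16,-0.1],[-0.07,-0.2,-0.25],[-0.09,-0.25,-0.4],[-0.12,-0.33,-0.5],[-0.14,-0.38,-0.6],[-0.14,-0.38,-0.6]],"rotation":[[0,0,0],[0,0,0],[0,0,0],[0,0,0],[0,0,0],[0,0,0],[0,0,0],[0,0,0]],"claw":[1,1,1,1,1,1,1,1]}'
cat >> h.py <<'E'
def both(f,d0):
    "yellow mask difference against the first picture, by rotation of the handle model"
    A=np.linspace(-0.3,0.9,241)
    def fit(F):
        m=mask(F,"yellow",(300,180,375,235)).astype(np.uint8); p=pts(m); best=[]
        for a in A:
            c=np.array([HUB[0]+.075*np.cos(a),HUB[1]+.075*np.sin(a)]); t=np.linspace(0,6.28,40)
            P=np.vstack([np.c_[c[0]+.01*np.cos(t),c[1]+.01*np.sin(t),0*t+z] for z in(.132,.18)])
            M=np.zeros((1600,2560),np.uint8); cv2.fillConvexPoly(M,cv2.convexHull(((proj(F,P)+.5)*4).astype(np.int32)),255)
            M=cv2.resize(M,(640,400),interpolation=cv2.INTER_AREA)/255.; best.append(np.abs(M-m).sum())
        return A[np.argmin(best)],min(best),len(p),p.mean(0)
    print(fit(d0),fit(f))
E
python3 - <<'E'
from h import *; import pickle; from bench import imaging
d=pickle.load(open("d0.pkl","rb"))
f=imaging.grab_frame("scene"); g=imaging.grab_frame("top"); hand(d["scene"]); hand(f); both(f,d["scene"])
pickle.dump({"scene":f,"top":g},open("d1.pkl","wb"))
p=pts(mask(g,"yellow",(300,150,350,180))); print("top",len(p),p.mean(0) if len(p) else "")
w=imaging.grab_frame("wrist")
cv2.imwrite("pics/a5.png",np.hstack([cv2.resize(f["frame"][180:240,295:370,::-1],None,fx=4,fy=4,interpolation=3),cv2.resize(g["frame"][140:200,295:370,::-1],None,fx=4,fy=4,interpolation=3)]+[cv2.resize(w["frame"],(300,240))[:,:,::-1]]))
E
```

```text
t: 9.78
tcp_pos: [0.6257, -0.083, 0.2831]
eef_rot: [3.141, 0.011, 2.782]
wrist_force: [0.1, -0.6, 0.5]
grip_width: 0.0001
gripper_force: 0.0
handle 119 [355.42016807 207.26890756] 0.27500000000000013 0.02129840116897052
[352. 199.] [360. 216.]
handle 119 [354.99159664 208.27731092] 0.2250000000000001 0.3747574235926599
[351. 200.] [359. 217.]
(np.float64(0.27999999999999997), np.float64(26.63921568627451), 119, array([355.42016807, 207.26890756])) (np.float64(0.23500000000000004), np.float64(24.14509803921569), 119, array([354.99159664, 208.27731092]))
top 56 [321.21428571 163.28571429]
```

View pics/a5.png

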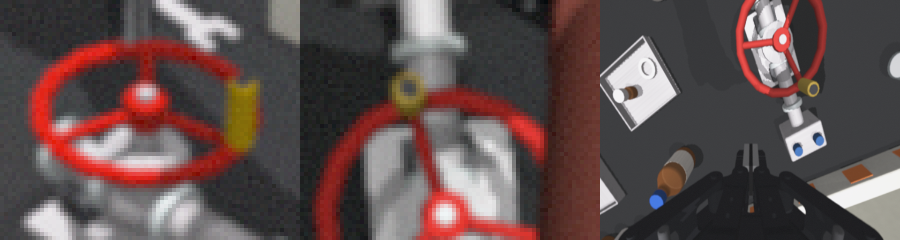

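The scene crop puts the handle at (355.0,208.3) against (355.4,207.3) at the start. In the top view it is at (321.2,163.3) against (319.9,163.3). Both give about 0.045 rad short, or 3.4 mm, so I'll nudge it by that much.

```bash
python3 -m pendant '{"delta_pos":[[0.05,0.14,0.1],[0.08,0.23,0.3],[0.09,0.24,0.5],[0.09,0.24,0.6],[0.1,0.27,0.6],[0.12,0.32,0.6],[0.135,0.36,0.6],[0.142,0.385,0.6]],"rotation":[[0,0,0],[0,0,0],[0,0,0],[0,0,0],[0,0,0],[0,0,0],[0,0,0],[0,0,0]],"claw":[1,1,1,1,1,1,1,1]}'
python3 -m pendant '{"delta_pos":[[0.004,0.011,0],[0.004,0.011,0],[0.004,0.011,0],[-0.04,-0.12,0],[-0.06,-0.16,-0.1],[-0.08,-0.2,-0.25],[-0.1,-0.3,-0.45],[-0.14,-0.38,-0.6]],"rotation":[[0,0,0],[0,0,0],[0,0,0],[0,0,0],[0,0,0],[0,0,0],[0,0,0],[0,0,0]],"claw":[1,1,1,1,1,1,1,1]}'
python3 - <<'E'
from h import *; import pickle; from bench import imaging
d=pickle.load(open("d0.pkl","rb"))
f=imaging.grab_frame("scene"); g=imaging.grab_frame("top"); hand(f); both(f,d["scene"])
p=pts(mask(g,"yellow",(308,150,332,172))); print("top",len(p),p.mean(0))
plan([[.456,.400,.26]])
E
```

```text
t: 10.6
tcp_pos: [0.6245, 0.0055, 0.1596]
eef_rot: [3.14, 0.003, 2.79]
wrist_force: [-0.5, -2.2, 0.1]
grip_width: -0.0001
gripper_force: 0.9
t: 11.27
tcp_pos: [0.6228, -0.0777, 0.28]
eef_rot: [3.14, 0.0, 2.789]
wrist_force: [1.2, -0.3, -0.3]
grip_width: -0.0001
gripper_force: 0.0
handle 117 [355.52991453 207.37606838] 0.27500000000000013 0.13309222543192611
[352. 199.] [359. 216.]
(np.float64(0.27999999999999997), np.float64(26.63921568627451), 119, array([355.42016807, 207.26890756])) (np.float64(0.2700000000000001), np.float64(24.027450980392157), 117, array([355.52991453, 207.37606838]))
top 50 [319.78 163.4 ]
t 11.37 tcp [ 0.6265 -0.0842  0.2855] rpy [3.142 0.016 2.78 ] F [ 0.1 -1.   0.5]
[[1.656, 1.963, 0.1]]
```

The handle now matches the first pictures to within 0.01 rad. Next is the green button at (0.456, 0.400).

```bash
python3 -m pendant '{"delta_pos":[[0.05,0.06,0],[0.12,0.14,0],[0.19,0.23,0],[0.27,0.32,0],[0.34,0.41,0],[0.41,0.49,0],[0.48,0.57,0],[0.55,0.65,0]],"rotation":[[0,0,0],[0,0,0],[0,0,0],[0,0,0],[0,0,0],[0,0,0],[0,0,0],[0,0,0]],"claw":[1,1,1,1,1,1,1,1]}'
python3 -m pendant '{"delta_pos":[[0.07,0.08,0],[0.14,0.16,0],[0.2,0.24,0],[0.27,0.32,0],[0.34,0.41,0],[0.41,0.49,0],[0.48,0.57,0],[0.55,0.65,0]],"rotation":[[0,0,0],[0,0,0],[0,0,0],[0,0,0],[0,0,0],[0,0,0],[0,0,0],[0,0,0]],"claw":[1,1,1,1,1,1,1,1]}'
python3 -m pendant '{"delta_pos":[[0.07,0.08,0],[0.14,0.16,0.1],[0.2,0.24,0.2],[0.27,0.32,0.3],[0.36,0.43,0.35],[0.46,0.54,0.4],[0.54,0.64,0.4],[0.54,0.64,0.4]],"rotation":[[0,0,0],[0,0,0],[0,0,0],[0,0,0],[0,0,0],[0,0,0],[0,0,0],[0,0,0]],"claw":[1,1,1,1,1,1,1,1]}'
python3 -c "
from h import *; plan([[.456,.400,.13],[.456,.4,.09]])"
```

```text
t: 12.03
tcp_pos: [0.5631, 0.0852, 0.2765]
eef_rot: [-3.142, -0.003, 2.79]
wrist_force: [0.2, 1.3, -0.0]
grip_width: 0.0002
gripper_force: 0.0
t: 12.7
tcp_pos: [0.5045, 0.2446, 0.2765]
eef_rot: [-3.141, -0.003, 2.79]
wrist_force: [-0.1, -0.3, 0.2]
grip_width: -0.0002
gripper_force: 0.0
t: 13.37
tcp_pos: [0.4428, 0.4078, 0.1956]
eef_rot: [3.14, -0.008, 2.8]
wrist_force: [-0.8, 0.9, 0.3]
grip_width: 0.0001
gripper_force: 0.0
t 13.37 tcp [0.4428 0.4078 0.1956] rpy [ 3.14  -0.008  2.8  ] F [-0.8  0.9  0.3]
[[-0.078, -0.015, 0.327], [-0.08, -0.015, 0.527]]
```

```bash
python3 -m pendant '{"delta_pos":[[-0.02,0,0.05],[-0.03,0,0.1],[-0.04,-0.01,0.17],[-0.04,-0.01,0.25],[-0.04,-0.01,0.32],[-0.04,-0.01,0.35],[-0.04,-0.01,0.35],[-0.04,-0.01,0.35]],"rotation":[[0,0,0],[0,0,0],[0,0,0],[0,0,0],[0,0,0],[0,0,0],[0,0,0],[0,0,0]],"claw":[1,1,1,1,1,1,1,1]}'
python3 - <<'E'
from h import *; from bench import imaging
f=imaging.grab_frame("scene"); plan([[.456,.400,.1],[.456,.4,.08],[.456,.4,.073]])
s=np.array(__import__("bench").sensors.get_state()["tcp_pos"])-[0,0,.008]; print("tip px",proj(f,s),"btn",proj(f,[.456,.4,.0747]))
cv2.imwrite("pics/a6.png",cv2.resize(f["frame"][110:200,350:430,::-1],None,fx=6,fy=6,interpolation=3))
E
```

```text
t: 14.03
tcp_pos: [0.4572, 0.3941, 0.1272]
eef_rot: [-3.14, -0.0, 2.786]
wrist_force: [-0.5, 0.3, -0.2]
grip_width: -0.0003
gripper_force: 0.0
t 14.08 tcp [0.4575 0.3947 0.128 ] rpy [3.141e+00 1.000e-03 2.787e+00] F [ 0.3 -0.5  0.1]
[[0.016, 0.022, 0.14], [0.016, 0.022, 0.24], [0.016, 0.022, 0.275]]
tip px [[395.6489244  148.72488806]] btn [[395.06490762 159.45468561]]
```

View pics/a6.png

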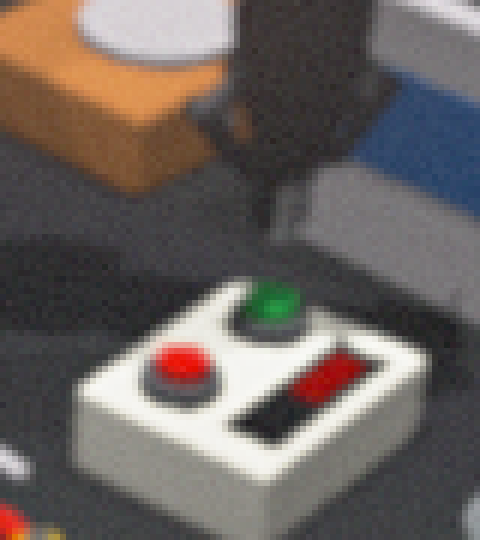

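The tips are at crop (280,240), frame (397,150), directly above the green button at (396,160). I'll go down in small steps and watch the force.

```bash
python3 -m pendant '{"delta_pos":[[0.01,0.015,0.05],[0.016,0.02,0.1],[0.016,0.02,0.14],[0.016,0.02,0.17],[0.016,0.02,0.19],[0.016,0.02,0.21],[0.016,0.02,0.22],[0.016,0.02,0.225]],"rotation":[[0,0,0],[0,0,0],[0,0,0],[0,0,0],[0,0,0],[0,0,0],[0,0,0],[0,0,0]],"claw":[1,1,1,1,1,1,1,1]}'
python3 -c "
from h import *; plan([[.456,.400,.078]])"
```

```text
t: 14.75
tcp_pos: [0.4551, 0.3999, 0.0826]
eef_rot: [-3.141, -0.0, 2.788]
wrist_force: [-1.5, -0.9, 2.4]
grip_width: 0.0003
gripper_force: 1.4
t 14.75 tcp [0.4551 0.3999 0.0826] rpy [-3.141 -0.     2.788] F [-1.5 -0.9  2.4]
[[-0.004, 0.002, 0.023]]
```

```bash
python3 -m pendant '{"delta_pos":[[0,0,0.004],[0,0,0.008],[0,0,0.012],[0,0,0.016],[0,0,0.02],[0,0,0.024],[0,0,0.026],[0,0,0.026]],"rotation":[[0,0,0],[0,0,0],[0,0,0],[0,0,0],[0,0,0],[0,0,0],[0,0,0],[0,0,0]],"claw":[1,1,1,1,1,1,1,1]}'
```

```text
t: 15.42
tcp_pos: [0.4551, 0.3999, 0.079]
eef_rot: [-3.141, -0.0, 2.788]
wrist_force: [-4.2, -2.4, 11.1]
grip_width: -0.0003
gripper_force: 5.8
```

```bash
python3 -m pendant '{"delta_pos":[[0,0,0.004],[0,0,0.008],[0,0,0.01],[0,0,0.012],[0,0,0.012],[0,0,0.012],[0,0,0.012],[0,0,0.012]],"rotation":[[0,0,0],[0,0,0],[0,0,0],[0,0,0],[0,0,0],[0,0,0],[0,0,0],[0,0,0]],"claw":[1,1,1,1,1,1,1,1]}'
python3 -m pendant '{"delta_pos":[[0,0,-0.03],[0,0,-0.06],[0,0,-0.12],[0,0,-0.2],[0,0,-0.35],[0,0,-0.5],[0,0,-0.6],[0,0,-0.6]],"rotation":[[0,0,0],[0,0,0],[0,0,0],[0,0,0],[0,0,0],[0,0,0],[0,0,0],[0,0,0]],"claw":[1,1,1,1,1,1,1,1]}'
python3 - <<'E'
from h import *; import pickle; from bench import imaging
d=pickle.load(open("d0.pkl","rb")); f=imaging.grab_frame("scene"); hand(f)
for F in (d["scene"],f):
    for c,b in (("green",(385,150,410,172)),("red",(370,163,390,182))): p=pts(mask(F,c,b)); print(c,len(p),p.mean(0))
E
```

```text
t: 16.08
tcp_pos: [0.4551, 0.4, 0.0788]
eef_rot: [3.141, 0.0, 2.788]
wrist_force: [-6.6, -5.7, 22.6]
grip_width: -0.0002
gripper_force: 11.4
t: 16.75
tcp_pos: [0.458, 0.4026, 0.2006]
eef_rot: [3.131, 0.005, 2.788]
wrist_force: [0.1, 0.6, 0.4]
grip_width: -0.0002
gripper_force: 0.0
handle 125 [355.576 207.032] 0.29000000000000004 0.06209563634981795
[352. 199.] [360. 216.]
green 52 [394.98076923 159.48076923]
red 40 [380.  170.5]
green 45 [395.31111111 159.77777778]
red 41 [380.04878049 170.43902439]
```

```bash
python3 -c "
from bench import workorder; print(workorder.finish_job())"
```

```text
the job is handed in; nothing more can be done
None
```

I pushed the valve wheel one full turn anticlockwise (handle back to within about 0.015 rad of its start), then pressed the green button to its stop and let it come up; the job is handed in, and the red button was not touched.

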